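# Fetch the pen from the child-locked pen box

### The job

Get the green pen out of the child-locked pen box and lay it gently on the cover of the notebook. Push the orange safety tab all the way aside, hold it there against its spring and press the green button under it down, without forcing it, until the drawer springs fully open. Leave the bell, the glass and the ink bottle standing where they are.

Things in the scene. Friction and masses are not known exactly. Their poses are not given: they have to be found in the camera images.
- lock_box: pen box, light wood, grey deck, 150 (x) x 200 (y) x 85 mm high, bolted down. Origin: centre of its underside; x to its back, y to its left, z up. The drawer is in its -x face, tab and button on its deck. More than 60 N on it or its button is too much. Two steel rails 8 mm high run along y beside the tab, inner faces 26 mm from the button's middle.
- button_well (a point): centre of the button's well at deck level (85 mm up, 30 mm behind the box's middle); axes as the box's. Well 48 (x) x 50 (y), button 42 x 42 mm. The button's face is 3 to 15 mm below the deck, differently each time and not reported: feel for it. It moves down 7 mm to a hard stop against a 4 to 6 N spring; at about 5.5 mm it unlatches the drawer.
- tab_rib (a point): orange tab: a plate 2 to 6 mm above the deck covering the button, with an upright rib at its -y edge: 40 wide (x), 8 thick (y), up to 16 mm above the deck. Point: middle of the rib's -y face, 11 mm above the deck, shut 24 mm to the -y side of the button's middle. Deck beyond is clear for 75 mm. At its stop, a fingertip leaning on the rib is over the button in a gap 47 mm long.
- safety_tab (a joint): how far the tab has slid along the box's +y, m: 0 shut, 0.046 at its stop. A spring of 2 N rising to 5 N pushes it shut whenever it is let go. A bar under it blocks the button unless it is within about 4 mm of the stop.
- drawer (a joint): drawer's travel along the box's -x, m: 0 shut and latched, 0.110 sprung fully open (it runs out by itself at about 0.2 m/s when unlatched and stays open).
- drawer_front (a point): on the drawer's aluminium front face, 34 mm above the desk. Panel 196 mm wide, 8 thick, top edge 65 mm above the desk. The drawer's floor is 15 mm, its side walls 36 mm above the desk. Open, the space from 8 to 110 mm behind this point, up to the 85 mm high box, is clear from above.
- pen: dark green capped fountain pen, 132 long (y), 14 wide, 13 to 16 mm high; origin: centre of its underside. It lies along y on two 10 mm thick rests with 8 mm horns, 45 mm either side of the drawer's middle, underside 28 mm above the desk, 13 above the drawer's floor; free to pinch between them. Drawer open: its axis is 58 mm behind the front face, 60 mm in front of the box.
- notebook: notebook with black marbled cover, 137 (x) x 209 (y) x 25 mm, fixed flat on the desk, either to the left or right; its cover runs from x = -53 to +84 mm and y = -104 to +104 mm of its origin, which lies on its underside (a thin ribbon hangs out past the -x edge). The top is flat at 24 to 25 mm.
- humidor: burr walnut box 140 x 194 x 79 mm, fixed, on the other side from the notebook; a bystander; origin: centre of its underside.
- bell: brass hand bell with black handle, 67 mm across, 95 mm high, standing loose; bystander; origin: centre of its underside.
- tumbler: clear glass tumbler, 94 mm across, 92 mm high, standing loose; bystander; origin: centre of its underside.
- ink_bottle: dark blue ink bottle with black cap, 62 mm across, 60 mm high, standing loose; bystander; origin: centre of its underside.
There are look-alikes about, which are no part of the job. Several things look just like the notebook: the one meant starts farthest to the robot's right.

How it is judged (in metres and radians):
On the way, in this order (a step that is already met when the one before it is completed fails the run):
1. the safety tab is slid fully aside (value of joint safety_tab above 0.041 m), for 0.05 s.
2. the button has been pressed and the drawer has sprung open (value of joint drawer above 0.1 m), for 0.2 s.
At the end, for the whole second after the job is handed in: The pen lies flat (within 7 degrees), released and at rest on the notebook's cover, its middle at least 5 mm inside the edges; the drawer is still open (more than 60 mm) (x of pen in the frame of notebook between -0.048 and 0.079 m and y of pen in the frame of notebook between -0.099 and 0.099 m and height (world z) of pen between 0.015 and 0.05 m and angle between pen's own y axis and vertical between 1.45 and 1.69 rad and linear speed of pen below 0.02 m/s and value of joint drawer above 0.06 m); the robot touches nothing.
It fails at once if the box or its button was forced (more than 60 N) (contact force between any of the arm, the fingers and lock_box above 60 N).
It fails at once if the pen was dropped onto the notebook (horizontal distance between pen and notebook below 0.12 m and contact force between the fingers and pen below 0.05 N and linear speed of pen above 0.6 m/s).
It fails at once if the bell, the glass or the ink bottle was moved more than 30 mm (distance of any of bell, tumbler, ink_bottle from where it was at the start of the episode above 0.03 m).
It also fails if it takes over 58 s, if anything falls off the work surface, if the arm or the gripper's body presses on something with over 40 N, if the wrist force passes 120 N, or if a joint passes its speed limit or range.

### The arm

A 6-joint arm with a two-finger parallel gripper is mounted at the origin on the work surface; the furniture and walls round the work are solid. World frame = base frame: x ahead of the robot, y to its left, z up, the work surface at z = 0. Lengths are in mm, angles in rad, forces in N, time in s.
With the tool pointing down it reaches from about 275 to 825 mm from the base axis. Payload 5.2 kg.
Tool frame: the origin (TCP) lies at the very end of the fingers, on their centre line; the grasp point (between the pads) lies 19 mm behind it; z points along the fingers, y is the line along which they close (so a half turn about z gives the same grasp; the last joint's range is limited). The gripper opens to 93 mm and grips with 3 to 60 N. Pads are 15 mm wide; open, the fingers measure 128 mm over their backs; the gripper's body (75 mm by 188 mm) begins 65 mm behind the grasp point.
Start: joints at [-1.462, 0.259, 1.535, -0, 1.348, -0.203], TCP at [168.746, -523.478, 193.953] pointing down, gripper open.
Joint ranges: [-3.14, 3.14], [-0.91, 2.08], [0.19, 2.58], [-1.22, 4.36], [0.22, 2.71], [-3.12, 3.12]. Speed limits (rad/s): [2.57, 2.57, 3.14, 3.14, 3.14, 3.14].

### API

Orientations are given as [roll, pitch, yaw] about the fixed x, y, z axes, in that order (R = Rz(yaw) Ry(pitch) Rx(roll)).
In Python, from bench import robot gives the robot as it stands. The module is installed in compiled form; this text tells all that it offers. Calls block until the motion is done:
- robot.move_ptp(position, orientation): joint-space move of the TCP to a pose.
- robot.move_linear(position, ori=None, speed=150, f_stop=None): straight line of the TCP; ori=None keeps the orientation; speed is the mean speed in mm/s. With f_stop (N) it stops when the force on the tool has changed by that much, and returns True; else False.
- robot.move_j(angles): joint-space move.
- robot.move_gripper(opening): opening from 0.0 (shut) to 1.0 (fully open); the grip force is fixed at half the most; returns when the fingers have stopped.
- robot.sleep(seconds).
- robot.inverse_kinematics(position, orientation): joint angles nearest the present ones, or None.
- robot.get_image(name): name is "scene" or "top" or "wrist"; returns a dict with "img" (400x640x3 uint8, blue, green, red), "fovy" (degrees; the focal length in pixels is half the picture's height over the tangent of half this angle, whatever the lens; pixels are square), "cx", "cy" (the principal point, pixels), "eye" and "orientation" of the camera in the world. Camera axes: x right, y down, z forward; pixel columns grow to the right and rows downward; lengths in mm; the calibration is good to about 2 mm. A picture is of the moment at which its call begins. There is no depth.
A pose or a line that the arm cannot do raises robot.MotionError and nothing moves.
- robot.hand_in(): hands the job in; it is judged then, once.
Readings, each from a call of its own:
- robot.current_t(): time.
- robot.current_qpos(): joint angles.
- robot.current_joint_vel(): joint speeds.
- robot.current_joint_efforts(): joint torques, N m.
- robot.current_tcp_pos(): TCP position.
- robot.current_eef_rot(): TCP orientation.
- robot.current_contact_force(): force on the tool from outside, world axes, zero at the start.
- robot.current_ft_torque(): the same for the moment, N m.
- robot.current_gripper_width(): opening from 0.0 (shut) to 1.0 (fully open).
- robot.current_finger_force(): force on a finger pad.
Only numpy, scipy, OpenCV 4.12 (cv2) and the standard library are available. Lean on these libraries where they do the work, as an engineer would, in place of code of your own. Each camera call takes 0.05 s, during which the arm holds its last target. There are 200 camera calls.

## Working session

There is one attempt and no reset: what is moved stays moved. The work goes in short steps, each a Python script; the robot and the scene stay as the last script left them, time stands still between calls to the robot, and variables do not carry over. Pictures are saved under pics/ and viewed, at most 10 in all, crops included, and the job is handed in when it is done.

```bash
mkdir -p pics; cat > h.py <<'E'
import numpy as np, cv2
from scipy.spatial.transform import Rotation as R
from bench import robot
def cam(n):
    c=robot.get_image(n); return c
def Rm(c):
    o=np.array(c["orientation"],float)
    return R.from_euler('xyz',o).as_matrix() if o.size==3 else (o if o.size==9 else R.from_quat(o).as_matrix())
def ray(c,u,v,z):
    f=200/np.tan(np.radians(c["fovy"])/2)
    d=Rm(c)@np.array([(u-c["cx"])/f,(v-c["cy"])/f,1]); e=np.array(c["eye"],float)
    return e+d*(z-e[2])/d[2]
def proj(c,p):
    f=200/np.tan(np.radians(c["fovy"])/2)
    q=Rm(c).T@(np.array(p,float)-np.array(c["eye"])); return c["cx"]+f*q[0]/q[2],c["cy"]+f*q[1]/q[2]
E
python3 - <<'E'
from h import *
import pickle
for n in("top","scene"):
    c=cam(n); cv2.imwrite(f"pics/{n}0.png",c["img"]); pickle.dump(c,open(n+"0.pkl","wb"))
    print(n,{k:v for k,v in c.items() if k!="img"})
print(robot.current_eef_rot(),robot.current_t())
E
```

```text
top {'fovy': 46.46669683243863, 'cx': 317.2630292559642, 'cy': 199.56665464048456, 'eye': array([ 158.4563288 ,   17.88253006, 1544.46491974]), 'orientation': array([-2.93055469, -0.00571048, -1.50752079])}
scene {'fovy': 45.767263921081266, 'cx': 322.8332750122802, 'cy': 198.63461829493798, 'eye': array([-367.48374758,  912.40168975,  876.73887865]), 'orientation': array([-2.15638135, -0.01356376, -2.38203951])}
[-3.13998906e+00 -3.28891281e-04  3.11784916e-01] 0.1
```

View pics/top0.png

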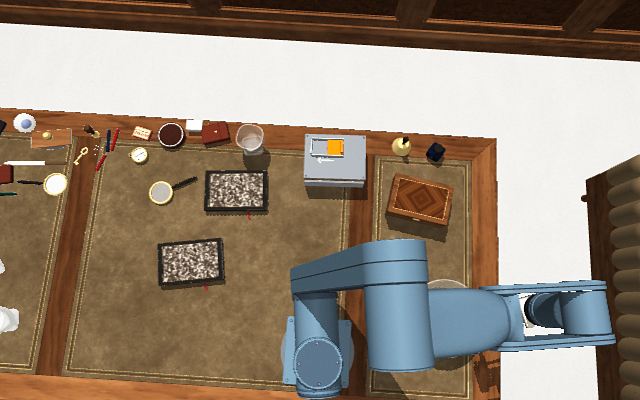

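View pics/scene0.png

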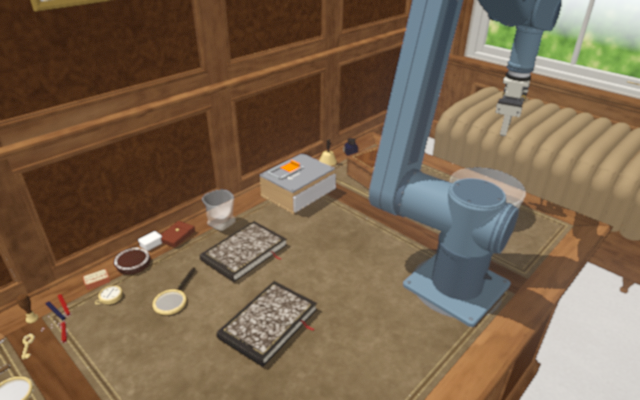

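The top view shows the box at about (335,160) with the orange tab at (335,147). The rightmost notebook is at (236,190), the humidor at (420,200), the glass at (250,137), the bell at (401,147) and the ink bottle at (436,152). I'll zoom in on the box and notebook next.

```bash
python3 - <<'E'
from h import *
import pickle
c=pickle.load(open("top0.pkl","rb"))
im=c["img"][115:225,195:375]; cv2.imwrite("pics/topcrop.png",cv2.resize(im,None,fx=4.4,fy=4.4,interpolation=cv2.INTER_CUBIC))
hsv=cv2.cvtColor(c["img"],cv2.COLOR_BGR2HSV)
m=cv2.inRange(hsv,(8,200,200),(25,255,255));m[:, :300]=0;m[:,370:]=0
ys,xs=np.nonzero(m);print("tab",xs.min(),xs.max(),ys.min(),ys.max(),ray(c,xs.mean(),ys.mean(),90))
for n,u,v,z in(("base",318,362,0),("nb",236,190,25),("nb2",191,262,25),("glass",250,137,50),("bell",401,147,40),("ink",436,152,40),("hum",420,200,79)):print(n,ray(c,u,v,z).round())
E
```

```text
tab 328 342 140 154 [650.22036738 -17.22373805  90.        ]
base [-34.  -5.   0.]
nb [499. 303.  25.]
nb2 [251. 425.  25.]
glass [679. 270.  50.]
bell [ 681. -242.   40.]
ink [ 671. -361.   40.]
hum [ 492. -301.   79.]
```

View pics/topcrop.png

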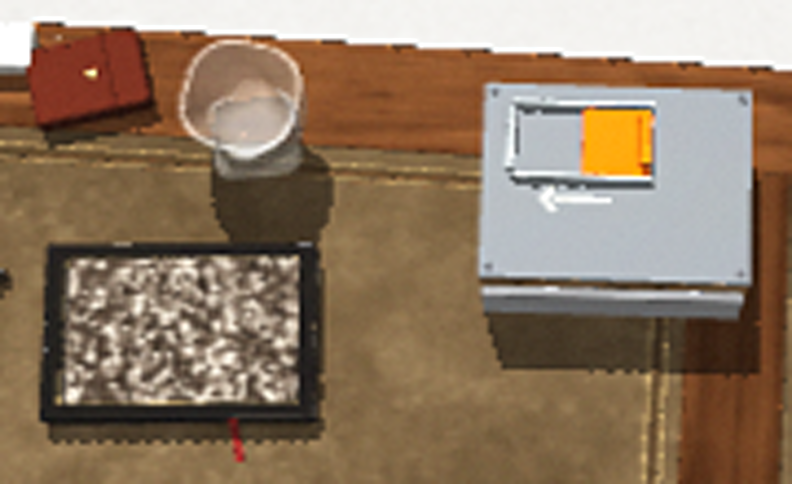

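The zoomed crop shows the deck corners at about (485,83), (753,90), (750,287) and (480,277). The rib is at (650,143), with the arrow pointing left (+y). The cover corners are at about (48,243), (318,246), (314,420) and (42,418).

```bash
python3 - <<'E'
from h import *
import pickle
c=pickle.load(open("top0.pkl","rb"))
def pts(L,z): return np.array([ray(c,195+(u-2)/4.4,115+(v-2)/4.4,z)[:2] for u,v in L])
for n,L,z in(("box",[(485,83),(753,90),(750,287),(480,277)],85),("nb",[(48,243),(318,246),(314,420),(42,418)],25)):
    P=pts(L,z); e=(P[0]-P[1]+P[3]-P[2])/2; x=(P[0]-P[3]+P[1]-P[2])/2
    print(n,P.mean(0).round(1),"len",np.linalg.norm(e).round(),np.linalg.norm(x).round(),"yaw",np.arctan2(-e[0],e[1]).round(3),np.arctan2(x[1],x[0]).round(3))
print("tab",pts([(618,143),(650,143)],95), pts([(630,104),(628,177)],91))
robot.move_ptp([600,-25,290],[np.pi,0,0.0])
print(robot.current_qpos(),robot.current_t())
w=cam("wrist");cv2.imwrite("pics/w1.png",w["img"]);pickle.dump(w,open("w1.pkl","wb"));print({k:v for k,v in w.items() if k!="img"})
E
```

```text
box [619.5 -18.6] len 200.0 152.0 yaw 0.032 0.036
nb [499.7 304.8] len 206.0 136.0 yaw 0.055 0.072
tab [[647.43257166 -17.39282112]
 [648.97820185 -41.06926682]] [[679.82730838 -24.74394852]
 [622.91521519 -26.34065096]]
[-2.28602226e-01  3.09921331e-01  1.23531920e+00 -3.07281256e-04
  1.59670969e+00  1.34334243e+00] 2.4667
{'fovy': 61.37404603320852, 'cx': 322.3699181888172, 'cy': 199.83255438771315, 'eye': array([669.71898936, -27.80300845, 479.14315293]), 'orientation': array([ 2.88538867e+00, -1.71124810e-04, -1.57202663e+00])}
```

View pics/w1.png

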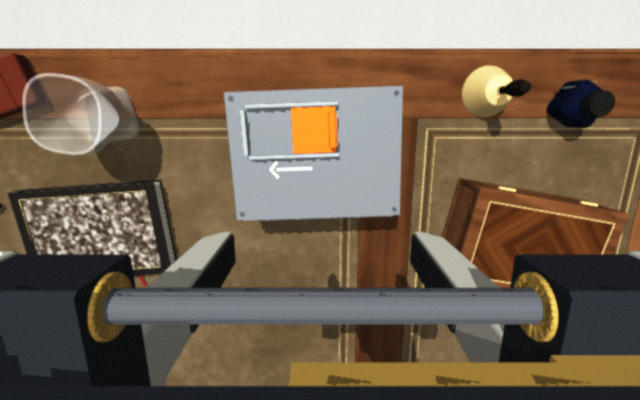

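The wrist view shows the deck corners at (226,93), (403,86), (400,214) and (238,221). The orange tab covers columns 291–338 and rows 107–155, and the fingers reach in at the bottom.

```bash
python3 - <<'E'
from h import *
import pickle
w=pickle.load(open("w1.pkl","rb"))
P=np.array([ray(w,u,v,85)[:2] for u,v in[(226,93),(403,86),(400,214),(238,221)]]);print(P.round(1),P.mean(0))
e=(P[0]-P[1]+P[3]-P[2])/2; x=(P[0]-P[3]+P[1]-P[2])/2
print(np.linalg.norm(e),np.linalg.norm(x),"yaw",np.arctan2(-e[0],e[1]),np.arctan2(x[1],x[0]))
print("rib -y top",ray(w,338,131,101),"tab +y edge",ray(w,291,131,91))
print("rails x", ray(w,320,104,93),ray(w,320,158,93))
E
```

```text
[[ 689.9   79.7]
 [ 697.1 -117.5]
 [ 548.4 -122.6]
 [ 539.7   76. ]] [618.77230672 -21.10460417]
198.0386491813918 149.46108190260776 yaw 0.04020283593972024 0.02958694314382269
rib -y top [648.98055743 -45.0510513  101.        ] tab +y edge [648.49797506   7.60775701  91.        ]
rails x [677.77144973 -25.26655957  93.        ] [618.17511862 -25.08703575  93.        ]
```

```bash
cat >> h.py <<'E'
YAW=0.035; C=np.array([619.,-20.])
def bx(x,y,z): 
    c,s=np.cos(YAW),np.sin(YAW); return [C[0]+c*x-s*y, C[1]+s*x+c*y, z]
def inb(p):
    d=np.array(p[:2])-C; c,s=np.cos(YAW),np.sin(YAW); return np.round([c*d[0]+s*d[1],-s*d[0]+c*d[1],p[2]],1)
O=[np.pi,0,YAW]
def st(m=""): print(m,inb(robot.current_tcp_pos()),np.round(robot.current_contact_force(),1),round(robot.current_t(),1))
E
python3 - <<'E'
from h import *
robot.move_gripper(0.0)
robot.move_ptp(bx(30,-68,150),O); st("above")
print(robot.move_linear(bx(30,-68,91),speed=80,f_stop=10)); st("low")
print(robot.move_linear(bx(30,30,91),speed=40,f_stop=12)); st("pushed")
w=cam("wrist");cv2.imwrite("pics/w2.png",w["img"])
E
```

```text
above [ 30.5 -67.9 151.1] [ 0.8 -0.4  1.1] 4.7
False
low [ 30.4 -68.2  91.4] [-0.2 -0.1  0.3] 5.5
False
pushed [30.  29.8 91. ] [ 0.1 -0.1 -0.3] 8.2
```

View pics/w2.png

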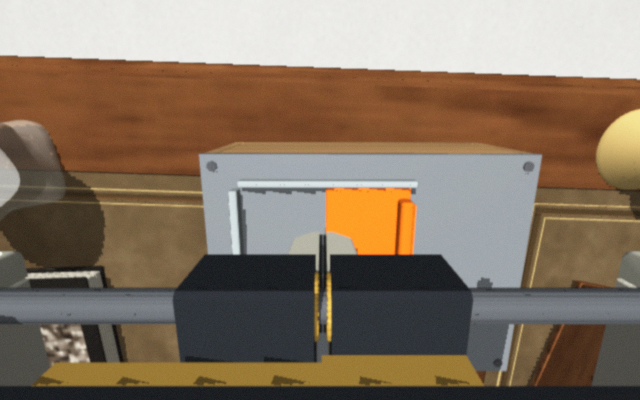

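The tab is still shut, with the rib at columns 400–414. The fingers stand about 54 mm to its left, so they passed it without moving it. I'll check the geometry.

```bash
python3 - <<'E'
from h import *
w=cam("wrist"); print(robot.current_tcp_pos(),robot.current_eef_rot(),w["eye"],w["orientation"])
print("tcp px",proj(w,robot.current_tcp_pos()))
for n,p in(("deckFL",(-75,100,85)),("deckBL",(75,100,85)),("deckBR",(75,-100,85)),("deckFR",(-75,-100,85)),("ribtop",(30,-24,101)),("rib+x",(50,-24,101)),("rib-x",(10,-24,101)),("button",(30,0,85)),("rail",(60,-24,93))):print(n,np.round(proj(w,bx(*p))))
i=cv2.resize(w["img"][130:330,190:450],None,fx=3,fy=3);cv2.imwrite("pics/w3.png",i)
s=cam("scene");cv2.imwrite("pics/s3.png",cv2.resize(s["img"][100:240,230:430],None,fx=4,fy=4,interpolation=cv2.INTER_CUBIC))
E
```

```text
[647.92444295  10.93493476  90.99634354] [3.14157939e+00 2.22835853e-05 3.48808205e-02] [717.66868422  11.48170557 280.37592785] [ 2.88578845e+00  8.68696146e-05 -1.53605696e+00]
tcp px (np.float64(319.24995295322697), np.float64(232.60937547759428))
deckFL [218. 373.]
deckBL [198. 156.]
deckBR [543. 156.]
deckFR [507. 373.]
ribtop [414. 239.]
rib+x [417. 205.]
rib-x [412. 271.]
button [368. 229.]
rail [414. 184.]
```

View pics/s3.png

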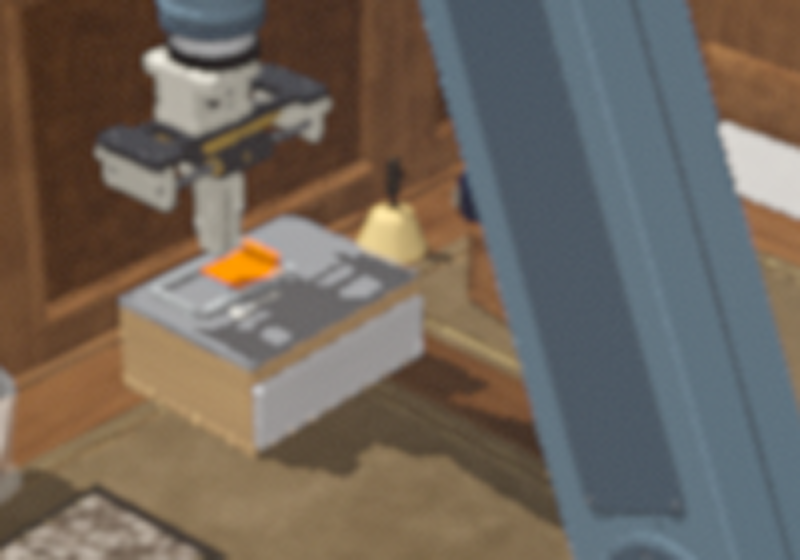

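In the scene crop the fingertips end at about (220,250), which is image pixel (285,162). The shut tab is at (240,265). I'll compare the tip pixel with the projected TCP.

```bash
python3 - <<'E'
from h import *
s=cam("scene"); t=np.array(robot.current_tcp_pos())
for dz in(0,10,20,30,40):print(dz,np.round(proj(s,t+[0,0,dz])))
for n,p in(("FL",(-75,100,85)),("BL",(75,100,85)),("BR",(75,-100,85)),("FR",(-75,-100,85)),("ribtop",(30,-24,101)),("tabL",(30,24,91))):print(n,np.round((np.array(proj(s,bx(*p)))-[230,100])*4))
E
```

```text
0 [285. 170.]
10 [284. 167.]
20 [284. 165.]
30 [284. 162.]
40 [284. 159.]
FL [249. 367.]
BL [118. 299.]
BR [287. 214.]
FR [417. 272.]
ribtop [264. 246.]
tabL [223. 277.]
```

View pics/w3.png

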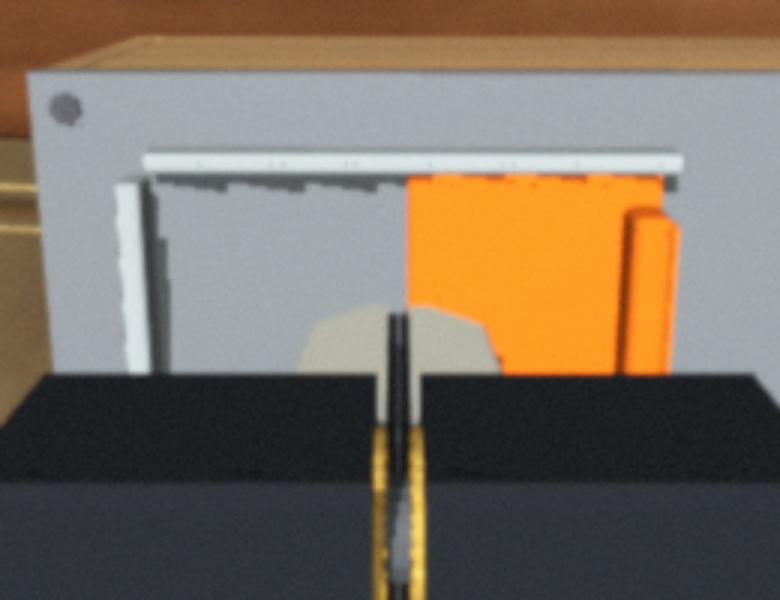

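The fingertips appear about 25–30 mm above the reported TCP when closed, so they went over the rib. I'll feel for the deck to measure the offset.

```bash
python3 - <<'E'
from h import *
robot.move_linear(bx(30,30,115),speed=120)
robot.move_linear(bx(30,-70,115),speed=150)
robot.move_linear(bx(30,-70,90),speed=80)
st()
print(robot.move_linear(bx(30,-70,50),speed=20,f_stop=6)); st("touch")
E
```

```text
[ 29.6 -69.4  89.2] [ 0.7  0.  -0.2] 10.0
True
touch [ 29.9 -70.   60.6] [-1.6 -0.2  4.3] 11.3
```

The fingertips really end 24 mm short of the reported TCP: the deck at 85 was felt at 60.6. I'll correct for that and push the tab.

```bash
python3 - <<'E'
from h import *
robot.move_linear(bx(30,-70,67),speed=40); st("up")
print(robot.move_linear(bx(30,30,67),speed=35,f_stop=11)); st("pushed")
w=cam("wrist");cv2.imwrite("pics/w4.png",w["img"][100:350,150:500])
E
```

```text
up [ 30.2 -70.1  67.3] [ 0.1  0.5 -0.3] 11.7
True
pushed [30.3  9.9 67.4] [-0.2 -4.7  4. ] 13.7
```

View pics/w4.png

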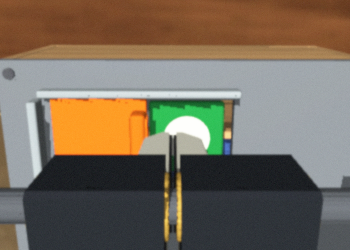

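The tab is fully aside and the green button is exposed under the fingertips, so I'll press it.

```bash
python3 - <<'E'
from h import *
print(robot.move_linear(bx(30,11,67),speed=10,f_stop=10)); st("lean")
print(robot.move_linear(bx(30,11,37),speed=15,f_stop=18)); st("pressed")
robot.sleep(0.8); st()
s=cam("top");cv2.imwrite("pics/t5.png",cv2.resize(s["img"][115:245,195:375],None,fx=4,fy=4))
E
```

```text
False
lean [30.3 10.4 67.4] [-0.6 -5.2  3.5] 14.1
True
pressed [30.5  9.1 67.2] [-2.2 -4.9  7.5] 14.7
 [30.5  8.6 67.2] [-2.6 -4.5  6.1] 15.5
```

View pics/t5.png

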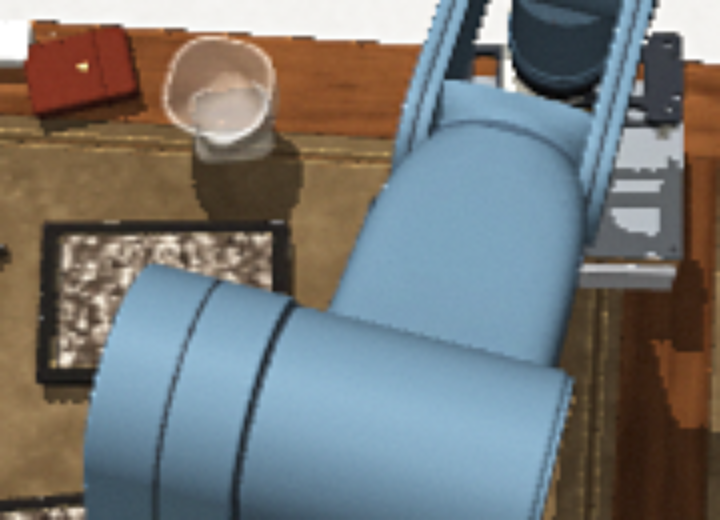

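The press stopped at once: the fingertips are chamfered and wedged on the rib's upper edge. The drawer is still shut. I'll go down in small steps and let y follow, keeping a steady lean on the rib.

```bash
cat > press.py <<'E'
from h import *
p=inb(robot.current_tcp_pos()); x,y,z=30.,p[1],p[2]
for i in range(26):
    f=np.array(robot.current_contact_force()); 
    a=inb(robot.current_tcp_pos()); print(a,f.round(1),round(robot.current_t(),1))
    if f[2]>22 or a[2]<37: break
    if f[1]<-9: y-=min(2,max(.7,(-7-f[1])*.25)); 
    elif f[1]>-6.5: y+=.6
    if f[1]>-12 and f[2]<14 or a[2]<58: z-=1.2
    robot.move_linear(bx(x,y,z),speed=12,f_stop=20)
E
python3 press.py
```

```text
[30.5  8.6 67.2] [-2.2 -5.   7.4] 15.6
[30.5  9.  67.3] [-1.6 -4.5  8.2] 15.8
[30.6  9.5 67. ] [-3.4 -5.5 11.1] 16.1
[30.8 10.  66.8] [-4.7 -5.4 17.2] 16.3
[30.8 10.2 66.9] [-5.3 -6.5 17.6] 16.6
[30.8 10.3 66.9] [-4.9 -8.3 18. ] 16.8
[30.8 10.2 66.9] [-6.  -7.9 17.1] 17.1
[30.8 10.2 66.9] [-5.  -7.8 16.4] 17.3
[30.8 10.3 66.9] [-5.2 -8.2 16.8] 17.6
[30.8 10.2 66.9] [-4.8 -7.  16.9] 17.8
[30.8 10.2 66.9] [-5.1 -6.9 16.9] 18.1
[30.8 10.3 66.9] [-5.1 -7.2 16.2] 18.3
[30.8 10.3 66.9] [-4.7 -7.9 16.5] 18.6
[30.8 10.3 66.9] [-5.1 -6.9 17.1] 18.8
[30.8 10.2 66.9] [-5.8 -7.1 16.7] 19.1
[30.8 10.2 66.9] [-4.3 -6.9 17.6] 19.3
[30.8 10.2 66.9] [-4.8 -7.9 17.2] 19.6
[30.8 10.2 66.9] [-5.8 -7.  15.9] 19.8
[30.8 10.2 66.9] [-5.3 -8.1 16.9] 20.1
[30.8 10.2 66.9] [-5.2 -8.3 16.9] 20.3
[30.8 10.3 66.9] [-5.6 -8.5 16.3] 20.6
[30.8 10.2 66.9] [-5.7 -6.1 16.8] 20.8
[30.8 10.3 66.9] [-6.1 -9.  15.7] 21.1
[30.8 10.3 66.9] [-4.8 -9.6 17.4] 21.3
[30.8 10.2 66.9] [-5.4 -7.6 16.4] 21.6
[30.8 10.2 66.9] [-5.7 -7.2 16.8] 21.8
```

The vertical contact with Fz/Fy of about 2.4 fits a 45° fingertip chamfer riding on the rib's top edge with friction. I'll move back about 4 mm in y so that going down wedges the rib onto the full finger width.

```bash
cat > press2.py <<'E'
from h import *
x=30.; y=6.; z=67.
robot.move_linear(bx(x,y,z),speed=20)
for i in range(24):
    f=np.array(robot.current_contact_force()); a=inb(robot.current_tcp_pos())
    print(a,f.round(1),robot.current_ft_torque().round(2),round(robot.current_t(),1))
    if f[2]>20 and a[2]<57 or a[2]<37 or y<-1: break
    if f[1]<-10 or (f[2]>9 and a[2]>58): y-=1.; z=max(z,a[2]-1)
    else:
        z-=1.8
        if f[1]>-6: y+=.5
    robot.move_linear(bx(x,y,z),speed=18,f_stop=18)
E
python3 press2.py
```

```text
[30.4  5.8 67.4] [-1. -5.  6.] [-0.82  0.1   0.03] 22.6
[30.6  6.3 67.1] [-3.3 -5.8 12.6] [-0.67  0.65 -0.01] 22.8
[30.5  5.4 67.2] [-2.4 -4.3  9.5] [-0.67  0.44  0.07] 23.1
[30.5  4.5 67.2] [-1.3 -5.1  8.5] [-0.65  0.36  0.01] 23.3
[31.   4.9 65.2] [ 0.5 -4.7  4.5] [-0.68 -0.13 -0.02] 23.6
[30.5  5.5 62.6] [ 1.6 -4.6  2.9] [-0.71 -0.25 -0.05] 23.8
[30.2  6.1 60.5] [ 1.6 -5.3  1.9] [-0.73 -0.32 -0.04] 24.1
[30.   6.5 58.7] [ 1.8 -5.4  3. ] [-0.78 -0.26  0.02] 24.3
[29.9  7.1 57. ] [ 2.3 -5.2  2.4] [-0.76 -0.24 -0.07] 24.6
[29.9  7.6 55.3] [ 1.4 -5.5  3. ] [-0.74 -0.21 -0.  ] 24.8
[30.1  7.7 53.9] [ 1.4 -5.2  4.4] [-0.91 -0.05 -0.  ] 25.1
[30.2  7.8 52.7] [-0.4 -7.5  6.3] [-1.06  0.09  0.01] 25.3
[30.2  7.8 51.1] [-1.  -6.5  8.6] [-1.04  0.1   0.03] 25.6
[30.2  7.7 49.4] [-0.8 -6.5  8.6] [-1.03  0.25 -0.04] 25.8
[30.2  7.8 47.6] [-0.3 -5.4  8.8] [-1.05  0.11 -0.03] 26.1
[30.4  7.8 47.1] [-2.8 -8.  15. ] [-1.23  0.69  0.05] 26.3
[30.7  7.8 47. ] [-7.3 -6.3 24.4] [-1.17  1.29  0.03] 26.6
```

The button travelled from 53.9 to 47.0 and met its hard stop at 24 N, which is the full 7 mm. I'll retract, move above the drawer and look.

```bash
python3 - <<'E'
from h import *
import pickle
robot.move_linear(bx(30,6,130),speed=150)
robot.move_ptp(bx(-135,0,190),[np.pi,0,YAW+np.pi/2]); st(); print(robot.current_qpos())
robot.move_gripper(0.45); print(robot.current_gripper_width(),robot.current_t())
w=cam("wrist"); t=cam("scene"); pickle.dump((w,t),open("d.pkl","wb"))
a=w["img"]; b=cv2.resize(t["img"][120:260,220:400],None,fx=2,fy=2)
cv2.imwrite("pics/d.png",np.vstack([cv2.resize(a[:, :],(480,300)),np.hstack([b,np.zeros((280,120,3),np.uint8)])]))
print({k:v for k,v in w.items() if k!="img"})
print("pen px exp",proj(w,bx(-135,0,43)),proj(w,bx(-135,66,36)),proj(w,bx(-135,-66,36)), "front",proj(w,bx(-193,0,65)))
hsv=cv2.cvtColor(a,cv2.COLOR_BGR2HSV); m=cv2.inRange(hsv,(40,60,15),(95,255,160))
n,l,s,cc=cv2.connectedComponentsWithStats(m)
for i in range(1,n):
    if s[i][4]>80: print(s[i],cc[i].round())
E
```

```text
[-1.349e+02  1.000e-01  1.896e+02] [-0.3  0.4  0.6] 28.8
[-2.81600395e-01  1.44252271e-01  1.69095538e+00  1.25803206e-04
  1.30701492e+00 -3.15767757e-01]
0.45133871770083617 29.5917
{'fovy': 61.37404603320852, 'cx': 322.3699181888172, 'cy': 199.83255438771315, 'eye': array([482.00831428,  42.81042732, 379.40165819]), 'orientation': array([2.88760621e+00, 1.67149552e-03, 3.48972204e-02])}
pen px exp (np.float64(322.64448608428546), np.float64(181.01608085908978)) (np.float64(322.6575580449718), np.float64(113.98485647518764)) (np.float64(322.6439824824718), np.float64(239.42922133100288)) front (np.float64(261.8043447994087), np.float64(185.5520016509124))
[ 316  123   11  121 1055] [321. 182.]
```

View pics/d.png

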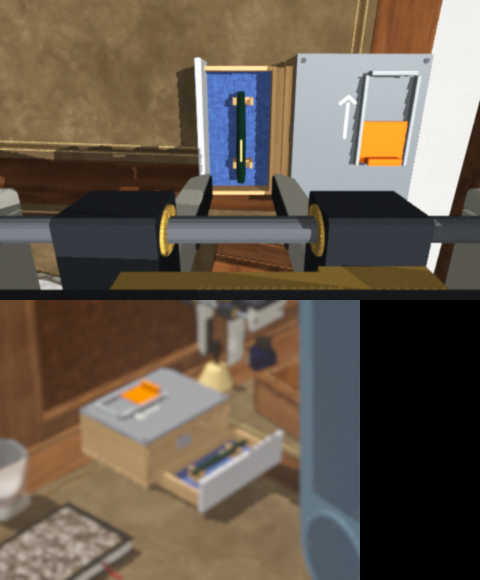

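The drawer is open, with the pen on its rests at about (321,182) in wrist pixels against an expected (322.6,181). I'll descend and pinch it.

```bash
python3 - <<'E'
from h import *
robot.move_linear(bx(-136,-4,45),speed=150); st()
print(robot.move_linear(bx(-136,-4,5),speed=40,f_stop=6)); st("down")
robot.move_gripper(0.0); print(robot.current_gripper_width(),robot.current_finger_force()); st()
E
```

```text
[-135.4   -4.2   45.7] [-0.6 -0.9  0.1] 30.8
False
down [-135.7   -4.1    5.2] [ 0.6 -0.6  0.9] 32.0
0.13961020420690665 30.00019669532776
 [-135.9   -4.     5.1] [-0.2  0.   0.4] 32.5
```

The pen is gripped: 13 mm width and 30 N on the finger. I'll carry it to the notebook.

```bash
python3 - <<'E'
from h import *
robot.move_linear(bx(-136,-4,40),speed=60)
robot.move_linear(bx(-136,-4,130),speed=150); print(robot.current_gripper_width(),robot.current_finger_force())
o=[np.pi,0,0.05+np.pi/2]
robot.move_linear([498,304,130],o,speed=180); st()
robot.move_linear([498,304,25],speed=120)
print(robot.move_linear([498,304,-6],speed=15,f_stop=4)); st("touch"); print(robot.current_tcp_pos(),robot.current_gripper_width())
E
```

```text
0.13782161494003742 29.999838173389435
 [-109.5  327.3  130. ] [ 1.1 -0.5  0.5] 36.0
True
touch [-109.6  328.     1.1] [ 0.1 -0.3  4.7] 38.5
[497.97388108 303.98204955   1.10529592] 0.1390343786951647
```

Contact came at TCP z = 1.1, with about 2 expected. I'll release and retract.

```bash
python3 - <<'E'
from h import *
robot.move_gripper(0.3); print(robot.current_gripper_width(),robot.current_finger_force())
robot.move_linear([498,304,150],speed=100); st()
w=cam("wrist");a=w["img"]
hsv=cv2.cvtColor(a,cv2.COLOR_BGR2HSV); m=cv2.inRange(hsv,(40,60,15),(95,255,160))
n,l,s,cc=cv2.connectedComponentsWithStats(m)
for i in range(1,n):
    if s[i][4]>80: print(s[i],ray(w,*cc[i],35).round(),[ray(w,s[i][0]+s[i][2]/2,v,32).round() for v in(s[i][1],s[i][1]+s[i][3])])
t=cam("top");cv2.imwrite("pics/end.png",cv2.resize(t["img"][115:245,195:475],None,fx=2.8,fy=2.8)); print(robot.current_contact_force())
E
```

```text
0.29822221685146677 0.0
 [-110.   327.9  149.2] [ 0.9 -0.4 -0.1] 40.6
[ 317  118   14  137 1426] [498. 308.  35.] [array([495., 366.,  32.]), array([502., 236.,  32.])]
[-0.01975822 -0.188088    0.12769736]
```

```bash
python3 -c "
from h import *
print(robot.hand_in())"
```

```text
the job is handed in; nothing more can be done
None
```

I handed the job in at about 41 s of the 58 s allowed: the tab was held aside, the button pressed and the drawer opened. The wrist camera then showed the green pen released and flat near the middle of the notebook cover, but the hand-in gave no verdict and I didn't check the bell, glass or ink bottle positions afterwards.

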